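# Draw a mixer's safety bolt with a pull hook and mix the paint pot

### The job

Take the pull hook, reach its end into the mixer's tunnel and draw the safety bolt all the way out towards the tunnel's mouth, then lay the hook flat on the worktop. Now take the tall paint pot from the row on the right, press it upright down through the open well onto the sprung pad until the pad is fully down, hold it there for about a second, and stand the pot upright on the worktop again, clear of the mixer. Never touch the bolt or the pad with the robot itself, and leave the mug, the flux tin and the reel of solder where they are.

Things in the scene. Friction and masses are not known exactly. Their poses are not given: they have to be found in the camera images.
- mixer: Fixed grey bench mixer for paint pots, 132 x 192 x 96 mm, turned 0 to 0.4 rad. Origin on the worktop; x points from its open front to its back, y to its left, z up. In its frame (mm): footprint x -66..66, y -98..94. Right half: a flat deck, top z 52, with a square well. Left half: a tunnel under a clear roof (z 92..96). The wall between them (y -8..-2) rises to z 96 too
- mouth (a point): Centre of the open front of the tunnel: mixer frame (-62, 43, 63) mm. The tunnel is open only here; inside it is x -62..60, y -2..88, z 34 (floor) to 92 (clear plastic roof, 4 thick) in the mixer frame; side walls 6 thick
- well (a point): Centre, at the deck's top, of the square well, 50 x 50 mm: mixer frame (22, -52, 52) mm. The 36 mm pot has 7 mm of play all round in it once the bolt is fully drawn. Its frame has the mixer's axes
- bolt (a joint): Flat steel safety bolt, 4 mm thick, sliding along the mixer's x just under the deck. 0 = home (it closes the whole well), 0.054 m = fully drawn towards the mixer's front (well open); grows as drawn. Starts 0 to 5 mm drawn. Needs about 2 N and stays where it is left. Its only handle is an upright pin in the tunnel
- bolt_pin (a point): Mid-height of the bolt's upright pin in the tunnel, moving with the bolt: 8 mm thick (ball top 10 mm), from z 44 to z 84; at mixer frame (18, 33, 62) mm with the bolt home: 80 mm in from the mouth, 35 mm from the tunnel's right wall, 55 mm from its left. From its foot the bolt's bar (top z 44) runs right, under the wall. Its frame has the mixer's axes
- pad (a joint): Round black rubber pad, 42 mm across, on a spring at the bottom of the well, under the bolt. 0 = up, 0.010 m = fully down, grows as it is pressed; takes 1.8 N to start and about 8 N to hold fully down, and springs back
- pad_top (a point): Centre of the pad's top, moves with it: mixer frame (22, -52, 34) mm with the pad up, so 18 mm below the deck's top (28 mm when fully down)
- hook: Loose pull hook, 90 g, lying flat. Origin under the middle of its wooden handle, x along the rod to the hooked end, z up. Handle x -40..40, y -8..8, z 0..26 mm. A 6 mm steel rod runs on from it at height 13 mm to x 135, turns square to the right (to y -30), then 12 mm back (to x 123): a J, 24 mm wide inside. It balances within 25 mm ahead of the origin
- hook_end (a point): Middle of the hook's cross piece: hook frame (135, -15, 13) mm
- pot: Closed upright paint pot, a plain grey cylinder 36 mm in diameter and 75 mm tall with a ribbed aluminium cap from 51 mm up, 120 g; origin at the centre of its underside
- flux_tin: Bystander: flat round red and white tin, 56 mm in diameter, 22 mm tall; origin under its centre
- solder_reel: Bystander: reel of solder standing on end, 45 mm in diameter, 45 mm tall; origin under its centre. Pot, tin and reel stand in any order in a row on the right, centres about 85 mm apart
- tea_mug: Bystander: white mug with dots, 82 x 114 x 91 mm with its handle, at the right; origin under the middle of that box
Mind the look-alikes: they are no part of the job. What is shaped like the hook but orange is not meant.

How it is judged:
By the outcome, as a careful person would: the job done as asked, in the order asked, and still so for the second after the job is handed in, with the robot touching nothing.
It also fails if it takes over 70 s, if anything falls off the work surface, if the arm or the gripper's body presses on something with over 40 N, if the wrist force passes 120 N, or if a joint passes its speed limit or range.

### The arm

A 6-joint arm with a two-finger parallel gripper is mounted at the origin on a cart in front of the work surface, level with it; the furniture and walls round the work are solid. World frame = base frame: x ahead of the robot, y to its left, z up, the work surface at z = 0. Lengths are in m, angles in rad, forces in N, time in s.
With the tool pointing down it reaches from about 0.375 to 0.9 m from the base axis. Payload 3.1 kg.
Tool frame: the origin (TCP) lies midway between the tips of the shut fingers; the grasp point (between the pads) lies 19 mm behind it; z points along the fingers, y is the line along which they close (so a half turn about z gives the same grasp; the last joint's range is limited). The gripper opens to 85 mm and grips with 20 to 120 N. Pads are 22 mm wide; open, the fingers measure 114 mm over their backs; the gripper's body (76 mm by 85 mm) begins 54 mm behind the grasp point. The pads swing forward as they close: fully open they stand 13 mm farther back than shut.
Start: joints at [1.087, 0.527, 1.433, -0, 1.181, -0.178], TCP at [0.188, 0.596, 0.231] pointing down, gripper open.
Joint ranges: [-3.08, 3.08], [-0.75, 2.2], [0.22, 2.44], [-1.43, 4.57], [0, 2.65], [-2.85, 2.85]. Speed limits (rad/s): [2.79, 2.79, 3.14, 3.14, 3.14, 3.14].

### API

Orientations are given as a unit quaternion [x, y, z, w].
In Python, from station import manip gives the robot as it stands.
- The arm moves only by the tool step_arm, never from a script. Its argument "targets" is text: rows parted by semicolons, each of 4 numbers parted by spaces: the shift along the tool's x, y, z in mm, then the turn about the tool's z in degrees. A call has 1 to 12 rows; each row is the pose to reach, as a shift and turn from the pose commanded when the call began, along the tool's axes at that moment; what a row does not reach only later rows make up. A row lasts 1/10 s, in which the tool goes at most 50 mm and 8.59 degrees, less where a joint would pass 70% of its speed; a pose out of reach is approached as far as the arm can. A call with a gripper value outside its range is refused whole. "gripper" is the closure, from 0 (fully open) to 1 (shut), set as the call begins (left out, the last holds). The fingers move at their own pace and stop on an object; "squeeze" is the grip in N (left out, the last holds). Time passes only in rows, so rows that repeat a pose let the fingers close. It gives the time, the measured TCP pose, the force, the opening and the grip force at its end, in the units of the state.
- manip.sense(): the state, without advancing time (a new reading comes with each control period).
- manip.snapshot(name): name is "scene" or "side" or "wrist"; returns the picture (400x640x3 uint8, red, green, blue); there is no depth.
- manip.get_calibration(name): a dict with "fov_y" (degrees; the focal length in pixels is half the picture's height over the tangent of half this angle, whatever the lens; pixels are square), "cx", "cy" (the principal point, pixels), "k1" (the pictures are not rectified: a ray, as slopes to the right and down, at radius r is drawn at 1 + k1 r^2 times it, then the intrinsics apply), "extrinsics" (4x4, takes a point from camera to world coordinates); the wrist camera has in their place "tool_from_camera" (4x4, takes a point from camera to tool coordinates, whose origin is the TCP and whose axes are the flange's). Camera axes: x right, y down, z forward; pixel columns grow to the right and rows downward; lengths in m; the calibration is good to about 2 mm. A picture is of the moment at which its call begins: read the wrist's pose just before it. get_calibration takes no time and is no camera call.
- manip.sign_off(): hands the job in; it is judged then, once.
Trained networks look in the newest picture that a camera, given by its name, has taken for a name from the list of things; names that differ only in an ending like _2 or _b are one class to them, and where a whole thing is asked for, a point or a joint stands for the part that bears it (a point fixed in the world has none). Each returns a list of dicts, best first, with "p" (0 to 1); they miss things now and then, are a little off and sometimes report something else, mostly with a low value. They report only what shows in the picture. A call takes as long as a camera call. They do not tell look-alikes from the thing itself.
- manip.recognise(camera, query): "position" ([column, row] in pixels, amid what is visible of it).
- manip.masks_of(camera, query): "pixels" (400x640 bool, what is visible of it) and "position" ([column, row] in pixels, amid what is visible of it).
- manip.mark_of(camera, query): "position" ([column, row] in pixels: a listed point, or the origin of a listed thing).
The state is a dict: "t": time; "q": joint angles; "qd": joint speeds; "tau": joint torques, N m; "tcp_pos": TCP position; "tool_rot": TCP orientation; "force": force on the tool from outside, world axes, zero at the start; "ft_torque": the same for the moment, N m; "finger_gap": opening from 0.0 (shut) to 1.0 (fully open); "gripper_force": force on a finger pad.
Only numpy, scipy, OpenCV 4.12 (cv2) and the standard library are available. Lean on these libraries where they do the work, as an engineer would, in place of code of your own. Each camera call takes 0.05 s, during which the arm holds its last target. There are 200 camera calls.

## Working session

There is one attempt and no reset: what is moved stays moved. The work goes in short steps, Python scripts to look and compute and a tool call to move; the robot and the scene stay as the last step left them, time stands still between calls to the robot, and variables do not carry over. Pictures are saved under pics/ and viewed, at most 10 in all, crops included, and the job is handed in when it is done.

Besides the shell and the picture viewer there is one more tool, called after "Call:" by a JSON object that holds its "fn" and its "kwargs", one argument or row to a line. step_arm: Moves the arm, as the interface text tells. Its arguments: {"type":"object","properties":{"targets":{"type":"string"},"gripper":{"type":"number"},"squeeze":{"type":"number"}},"required":["targets"]}

```bash
mkdir -p pics; ls; cat > h.py <<'E'
from station import manip
import numpy as np, cv2
from scipy.spatial.transform import Rotation as R
def cam(n):
    c=manip.get_calibration(n); f=200/np.tan(np.radians(c['fov_y'])/2)
    if 'extrinsics' in c: T=np.array(c['extrinsics'])
    else:
        s=manip.sense(); W=np.eye(4); W[:3,:3]=R.from_quat(s['tool_rot']).as_matrix(); W[:3,3]=s['tcp_pos']
        T=W@np.array(c['tool_from_camera'])
    return c,f,T
def ray(C,px):
    c,f,T=C; d=np.array([(px[0]-c['cx'])/f,(px[1]-c['cy'])/f]); u=d.copy()
    for _ in range(30): u=d/(1+c['k1']*(u@u))
    v=T[:3,:3]@np.array([u[0],u[1],1]); return T[:3,3],v
def onz(C,px,z):
    o,v=ray(C,px); return o+v*(z-o[2])/v[2]
def proj(C,P):
    c,f,T=C; p=np.linalg.inv(T)@np.append(P,1); u=p[:2]/p[2]; u=u*(1+c['k1']*(u@u))
    return np.array([c['cx'],c['cy']])+f*u
def tri(Cs,pxs):
    A=np.zeros((3,3)); b=np.zeros(3)
    for C,p in zip(Cs,pxs):
        o,v=ray(C,p); v=v/np.linalg.norm(v); M=np.eye(3)-np.outer(v,v); A+=M; b+=M@o
    return np.linalg.solve(A,b)
def save(im,n): cv2.imwrite('pics/'+n,cv2.cvtColor(im,cv2.COLOR_RGB2BGR))
E
python3 - <<'E'
from h import *
np.set_printoptions(precision=4,suppress=True)
s=manip.sense(); print({k:np.round(v,3) for k,v in s.items()})
ims=[]
for n in ('scene','side','wrist'):
    ims.append(manip.snapshot(n)); C=cam(n); print(n,C[1],C[0]['cx'],C[0]['cy'],C[0]['k1'],C[2].tolist())
    for q in ('hook','hook_end','pot','mixer','mouth','well','bolt_pin','flux_tin','solder_reel','tea_mug'):
        print(q,[(np.round(d['position']),round(d['p'],2)) for d in manip.mark_of(n,q)[:3]])
save(ims[0],'scene0.png');save(ims[1],'side0.png');save(ims[2],'wrist0.png')
E
```

```text
pics
{'t': np.float64(0.0), 'q': array([ 1.086,  0.528,  1.434, -0.   ,  1.181, -0.178]), 'qd': array([-0.001, -0.001,  0.   , -0.   ,  0.   ,  0.002]), 'tau': array([ -0.001, -44.236, -17.802,  -0.001,   0.008,  -0.   ]), 'tcp_pos': array([0.188, 0.595, 0.23 ]), 'tool_rot': array([ 0.152,  0.988, -0.001, -0.   ]), 'force': array([ 0.71 , -0.194,  0.611]), 'ft_torque': array([0.029, 0.014, 0.008]), 'gripper_force': np.float64(0.0), 'finger_gap': np.float64(0.997)}
scene 426.72749994892894 321.20610938520895 199.38115615011301 -0.04047277671665572 [[0.8070826603394173, -0.4164255278951765, 0.41857778141782936, 0.008112313359427352], [-0.5900492333361099, -0.5431083230794715, 0.5973903678845798, -0.7380420391449753], [-0.021435522361666962, -0.7291249063905499, -0.6840448737195934, 0.8674638390251401], [0.0, 0.0, 0.0, 1.0]]
hook [(array([238., 205.]), 0.92), (array([347., 251.]), 0.91), (array([273., 131.]), 0.56)]
hook_end [(array([389., 278.]), 0.79), (array([283., 189.]), 0.69)]
pot [(array([372., 221.]), 0.88), (array([272., 134.]), 0.65)]
mixer [(array([296., 148.]), 0.65), (array
[... 948 characters left out ...]
, 123.]), 0.98)]
well []
bolt_pin [(array([342., 125.]), 0.41)]
flux_tin [(array([369., 272.]), 0.72)]
solder_reel [(array([365., 247.]), 0.6), (array([351., 138.]), 0.57)]
tea_mug [(array([350., 318.]), 0.7)]
wrist 290.9113482752405 324.5265475308895 201.09897198224164 -0.0507947631606728 [[0.30172615301258826, 0.9130793790428606, 0.27431255194563464, 0.11844312745109725], [0.9533941321087336, -0.2892625019903972, -0.08583026157998593, 0.6176759932044579], [0.000978493156625157, 0.28742521202733373, -0.9578025840653086, 0.37469503183456265], [0.0, 0.0, 0.0, 1.0]]
hook [(array([ 85., 336.]), 0.76)]
hook_end []
pot []
mixer []
mouth []
well []
bolt_pin []
flux_tin []
solder_reel []
tea_mug []
```

```bash
python3 - <<'E'
import cv2
for n,(x0,x1,y0,y1) in {'scene0':(190,460,80,330),'side0':(220,420,90,340)}.items():
    im=cv2.imread(f'pics/{n}.png')[y0:y1,x0:x1]
    f=min(800/(x1-x0),600/(y1-y0)); f=2.4
    cv2.imwrite(f'pics/{n}c.png',cv2.resize(im,None,fx=f,fy=f,interpolation=cv2.INTER_CUBIC))
E
```

```text
(no output)
```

View pics/scene0c.png

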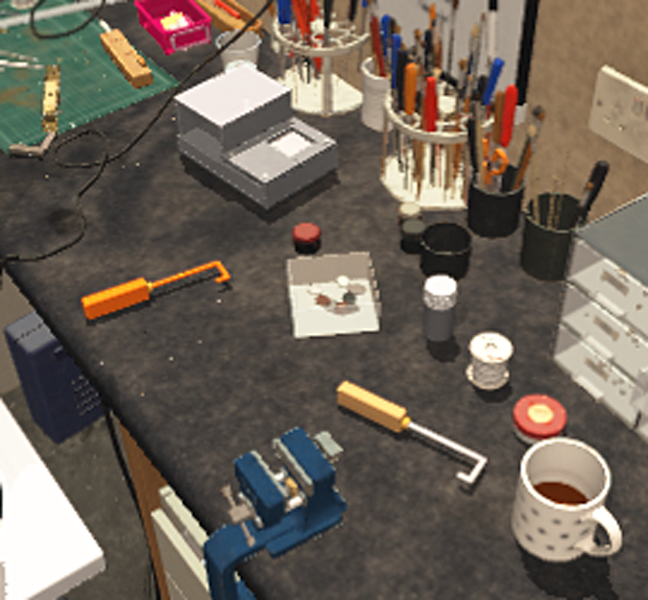

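View pics/side0c.png

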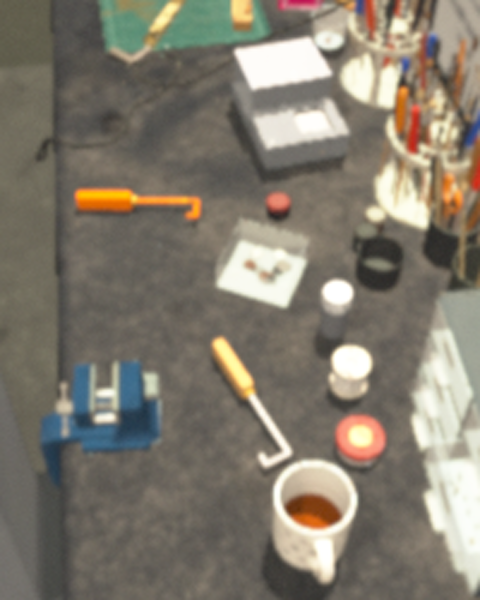

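The scene shows two hook shapes: an orange one at full-picture (238,205) and a wooden-handled, steel-rod one at (347,251). The second fits the hook's description. The pot is at (372,221), the reel at (392,235), the tin at (416,258) and the mixer at (290,145). I'll enlarge the candidates and the mixer together in one view.

```bash
python3 - <<'E'
import cv2,numpy as np
a=cv2.imread('pics/scene0.png'); b=cv2.imread('pics/side0.png')
def c(im,x0,y0,w,h): 
    o=cv2.resize(im[y0:y0+h,x0:x0+w],(400,300),interpolation=cv2.INTER_CUBIC); return o
# 5x scene mixer, 5x side mixer, 5x scene hook, side hook
out=np.vstack([np.hstack([c(a,258,100,80,60),c(b,310,100,80,60)]),np.hstack([c(a,325,228,80,60),c(b,295,225,80,60)])])
cv2.imwrite('pics/comp.png',out)
E
```

```text
(no output)
```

View pics/comp.png

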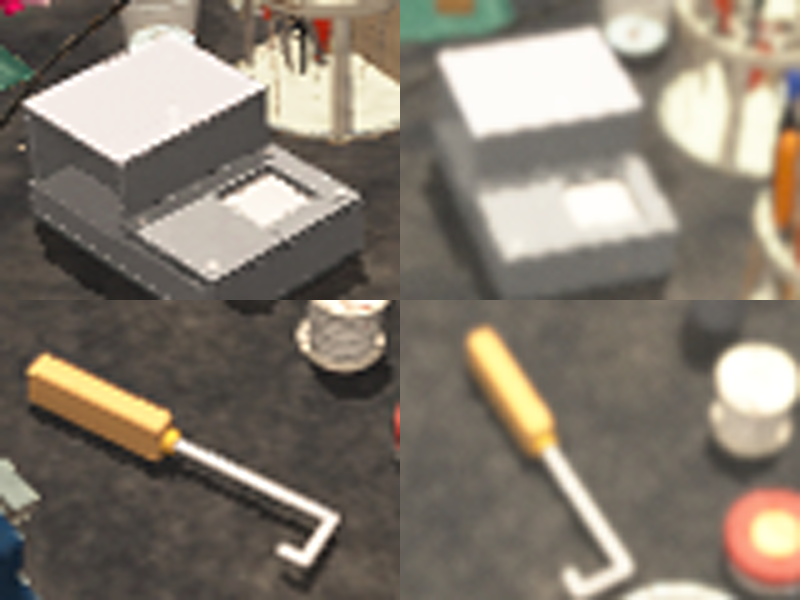

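The picture confirms it: the hook has a wooden handle and a steel J (corner at scene ≈(392,272)), and the mixer's roof and deck corners are clear in both views. Next I fit the poses.

```bash
cat > fit.py <<'E'
from h import *
from scipy.optimize import least_squares
np.set_printoptions(precision=4,suppress=True)
CS,CD=cam('scene'),cam('side')
def pose(p,P):
    c,s=np.cos(p[2]),np.sin(p[2]); P=np.array(P)/1000
    return np.array([p[0]+c*P[0]-s*P[1],p[1]+s*P[0]+c*P[1],P[2]])
def fit(obs,p0):
    f=lambda p:np.concatenate([proj(C,pose(p,P))-px for C,P,px in obs])
    r=least_squares(f,p0,loss='soft_l1'); return r.x,r.fun
A=lambda x,y:(258+x/5,100+y/5); B=lambda x,y:(310+x/5,100+y/5)
mix=[(CS,P,A(*q)) for P,q in [((-66,94,96),(25,105)),((66,94,96),(180,38)),((66,-8,96),(265,90)),((-66,-8,96),(125,163)),((-66,-98,52),(212,280)),((66,-98,52),(360,198))]]
mix+=[(CD,P,B(*q)) for P,q in [((-66,94,96),(40,58)),((66,94,96),(198,28)),((66,-8,96),(240,103)),((-66,-8,96),(75,138)),((-66,-98,52),(105,262)),((66,-98,52),(277,225))]]
A2=lambda x,y:(325+x/5,228+y/5-60); B2=lambda x,y:(295+x/5-80,225+y/5-60)
hk=[(CS,P,A2(*q)) for P,q in [((135,0,13),(335,518)),((135,-30,13),(305,562)),((40,0,13),(172,440)),((-40,0,26),(37,363))]]
hk+=[(CD,P,B2(*q)) for P,q in [((135,0,13),(628,570)),((135,-30,13),(578,588)),((40,0,13),(547,450)),((-40,0,26),(480,335))]]
if __name__=='__main__':
    o=onz(CS,(290,140),.05)
    m,e=fit(mix,[o[0],o[1],.2]); print('mixer',m,e.reshape(-1,2).round(1).tolist())
    o=onz(CS,(345,250),.01)
    for a in (-1.,2.):
        k,e=fit(hk,[o[0],o[1],a]); print('hook',k,e.reshape(-1,2).round(1).tolist())
    for P in [(-62,43,63),(22,-52,52),(18,33,62)]: print(P,pose(m,P))
    for n,a,b in [('pot',(372,221),(360,224)),('reel',(392,235),(365,247)),('tin',(416,258),(369,272)),('mug',(424,302),(350,319))]:
        print(n,tri([CS,CD],[a,b]),onz(CS,a,0),onz(CD,b,0))
    q=manip.get_calibration('wrist'); print(np.array(q['tool_from_camera']))
E
python3 fit.py
```

```text
mixer [0.6267 0.2771 0.1136] [[-0.7, -0.4], [-1.2, -1.7], [1.4, -0.8], [-1.5, 0.5], [0.3, 0.4], [1.1, -0.3], [-0.9, -0.4], [0.3, 0.6], [0.7, 1.0], [-0.7, -0.5], [-0.0, -0.3], [0.4, 1.1]]
hook [ 0.4691 -0.1837 -1.2197] [[0.2, 0.4], [0.6, -0.0], [-0.5, -0.2], [0.2, -0.8], [-0.1, 0.2], [0.5, 1.3], [-0.8, -1.3], [-0.3, -0.5]]
hook [ 0.4691 -0.1837 -1.2197] [[0.2, 0.4], [0.6, -0.0], [-0.5, -0.2], [0.2, -0.8], [-0.1, 0.2], [0.5, 1.3], [-0.8, -1.3], [-0.3, -0.5]]
(-62, 43, 63) [0.5603 0.3128 0.063 ]
(22, -52, 52) [0.6545 0.228  0.052 ]
(18, 33, 62) [0.6409 0.312  0.062 ]
pot [ 0.6195 -0.1137 -0.0224] [ 0.5999 -0.1391  0.    ] [ 0.6157 -0.1201  0.    ]
reel [ 0.6114 -0.2077 -0.0032] [ 0.6082 -0.212   0.    ] [ 0.611  -0.2075  0.    ]
tin [ 0.5977 -0.3067  0.0119] [ 0.6027 -0.3081  0.    ] [ 0.6023 -0.2925  0.    ]
mug [ 0.5203 -0.4182  0.0021] [ 0.5226 -0.4139  0.    ] [ 0.5201 -0.4208  0.    ]
[[-0.0007 -0.9578 -0.2874  0.073 ]
 [ 1.     -0.001   0.0008 -0.0003]
 [-0.001  -0.2874  0.9578 -0.1434]
 [ 0.      0.      0.      1.    ]]
```

```bash
cat > go.py <<'E'
from h import *
import sys
def rel(x,y,z,yaw):
    """shift (mm, tool axes) and turn (deg) to bring TCP to x,y,z with tool-x at world angle yaw"""
    s=manip.sense(); M=R.from_quat(s['tool_rot']).as_matrix()
    d=M.T@(np.array([x,y,z])-s['tcp_pos'])*1000
    y0=np.arctan2(M[1,0],M[0,0]); t=-np.degrees((yaw-y0+np.pi)%(2*np.pi)-np.pi)
    return np.round(np.append(d,t),1)
if __name__=='__main__':
    for a in sys.argv[1:]: print(a,rel(*map(float,a.split(','))))
E
python3 go.py .43,.25,.24,1.922 .467,-.179,.22,1.922
```

```text
.43,.25,.24,1.922 [-334.8 -257.1   -8.7   52.4]
.467,-.179,.22,1.922 [-499.3 -655.1   11.3   52.4]
```

Call:
{"fn": "step_arm", "kwargs": {
  "targets": "-40 -30 -5 7; -80 -60 -9 14; -120 -90 -9 21; -160 -120 -9 28; -200 -150 -9 35; -240 -184 -9 42; -275 -215 -9 49; -310 -240 -9 52.4; -335 -265 -9 52.4; -350 -300 -5 52.4; -370 -345 0 52.4; -390 -390 5 52.4",
  "gripper": 0
}}

```text
t: 2.85
tcp_pos: [0.4429, 0.1051, 0.2264]
tool_rot: [0.573, 0.82, 0.0, 0.0]
force: [0.9, 0.7, -0.1]
finger_gap: 0.996
gripper_force: 0.0
```

```bash
python3 go.py .467,-.179,.2,1.922
```

```text
.467,-.179,.2,1.922 [-275.   -75.3   26.5    0. ]
```

Call:
{"fn": "step_arm", "kwargs": {
  "targets": "-46 -12 4 0; -92 -24 8 0; -138 -36 12 0; -184 -48 16 0; -230 -60 22 0; -275 -75 26 0; -275 -75 26 0; -275 -75 26 0"
}}

```text
t: 3.65
tcp_pos: [0.4663, -0.1783, 0.2001]
tool_rot: [0.574, 0.819, 0.0, -0.0]
force: [0.0, 0.9, -1.1]
finger_gap: 0.998
gripper_force: 0.0
```

```bash
python3 - <<'E'
from h import *
from fit import fit,mix,hk
C=cam('wrist'); im=manip.snapshot('wrist'); save(im,'wrist1.png')
s=manip.sense(); print(s['tcp_pos'],s['tool_rot'])
from fit import pose
k=fit(hk,[.469,-.184,-1.22])[0]
for P in [(135,0,13),(135,-30,13),(123,-30,13),(40,0,13),(-40,-8,26),(-40,8,26),(40,8,26),(40,-8,26)]: print(P,proj(C,pose(k,P)).round())
E
```

```text
[ 0.4661 -0.177   0.2002] [ 0.5734  0.8193  0.0002 -0.0007]
(135, 0, 13) [325. 286.]
(135, -30, 13) [302. 286.]
(123, -30, 13) [302. 278.]
(40, 0, 13) [325. 217.]
(-40, -8, 26) [318. 152.]
(-40, 8, 26) [332. 152.]
(40, 8, 26) [332. 221.]
(40, -8, 26) [318. 221.]
```

View pics/wrist1.png

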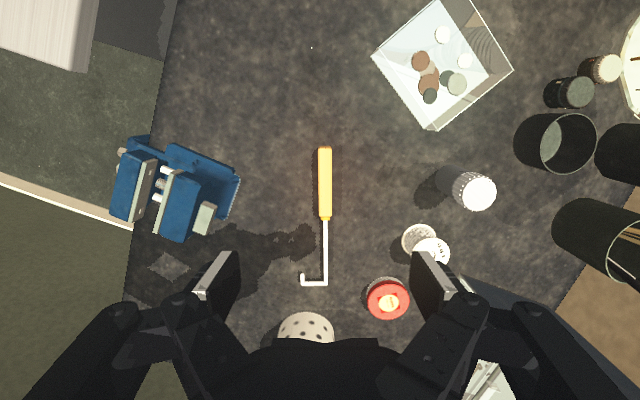

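The wrist view shows the hook's handle at (325,183) and its corner at (327,284), within 2 px of prediction. I'll descend and grip.

Call:
{"fn": "step_arm", "kwargs": {
  "targets": "0 0 45 0; 0 0 90 0; 0 0 130 0; 0 0 165 0; 0 0 185 0; 0 0 194 0; 0 0 194 0"
}}

```text
t: 4.4
tcp_pos: [0.4662, -0.1757, 0.0058]
tool_rot: [0.572, 0.82, 0.0, -0.001]
force: [0.7, -0.2, 1.0]
finger_gap: 1.003
gripper_force: 0.0
```

Call:
{"fn": "step_arm", "kwargs": {
  "targets": "0 0 0 0; 0 0 0 0; 0 0 0 0; 0 0 0 0; 0 0 0 0; 0 0 0 0; 0 0 0 0; 0 0 0 0",
  "gripper": 1,
  "squeeze": 60
}}

```text
t: 5.2
tcp_pos: [0.4669, -0.1777, 0.0071]
tool_rot: [0.573, 0.819, 0.0, 0.001]
force: [0.1, 0.0, 5.3]
finger_gap: 0.172
gripper_force: 59.4
```

Call:
{"fn": "step_arm", "kwargs": {
  "targets": "0 0 -30 0; 0 0 -70 0; 0 0 -110 0; 0 0 -145 0; 0 0 -145 0"
}}

```text
t: 5.7
tcp_pos: [0.4691, -0.179, 0.1556]
tool_rot: [0.573, 0.82, 0.0, 0.005]
force: [0.5, -0.1, -0.9]
finger_gap: 0.173
gripper_force: 58.7
```

```bash
python3 go.py .3875,.3273,.15,3.255
```

```text
.3875,.3273,.15,3.255 [503.6  97.1   2.1 -76.4]
```

Call:
{"fn": "step_arm", "kwargs": {
  "targets": "42 8 0 -5; 84 16 0 -12; 126 24 0 -20; 168 32 0 -28; 210 40 0 -36; 254 49 0 -44; 298 57 0 -52; 342 66 0 -60; 386 74 0 -68; 430 83 0 -76; 470 91 0 -76.4; 504 97 0 -76.4"
}}

```text
t: 6.9
tcp_pos: [0.3833, 0.331, 0.1502]
tool_rot: [-0.057, 0.998, -0.0, -0.001]
force: [1.2, -1.2, -1.5]
finger_gap: 0.168
gripper_force: 58.8
```

Call:
{"fn": "step_arm", "kwargs": {
  "targets": "0 0 0 0; 0 0 0 0; 0 0 0 0"
}}

```text
t: 7.2
tcp_pos: [0.3841, 0.3281, 0.1505]
tool_rot: [-0.056, 0.998, -0.001, -0.001]
force: [-0.6, -0.3, -0.3]
finger_gap: 0.172
gripper_force: 58.9
```

```bash
python3 - <<'E'
from fit import *
s=manip.sense();print(s['tcp_pos'],s['tool_rot'])
C=cam('wrist'); im=manip.snapshot('wrist')
save(cv2.resize(im[150:400,160:500],None,fx=2.35,fy=2.35,interpolation=cv2.INTER_CUBIC),'wrist2.png')
m=fit(mix,[.63,.28,.11])[0]
for P in [(-66,94,96),(-66,-8,96),(66,94,96),(66,-8,96),(18,33,84),(-66,88,34)]: print(P,proj(C,pose(m,P)).round(),((proj(C,pose(m,P))-[160,150])*2.35).round())
# predicted hook in hand: xg=-6, rod 8mm above TCP
M=R.from_quat(s['tool_rot']).as_matrix()
for P in [(135,0,8),(135,-30,8),(123,-30,8),(40,0,8)]:
    w=s['tcp_pos']+M@np.array([-(P[0]+6),P[1]*1.,-P[2]])/1000
    print('hook',P,w,proj(C,w).round(),((proj(C,w)-[160,150])*2.35).round())
E
```

```text
[0.3841 0.3281 0.1505] [-0.0562  0.9984 -0.0006 -0.001 ]
(-66, 94, 96) [343. 393.] [429. 572.]
(-66, -8, 96) [231. 393.] [167. 570.]
(66, 94, 96) [340. 481.] [423. 779.]
(66, -8, 96) [246. 480.] [201. 776.]
(18, 33, 84) [282. 441.] [288. 684.]
(-66, 88, 34) [334. 343.] [409. 454.]
hook (135, 0, 8) [0.5242 0.344  0.1582] [325. 444.] [388. 691.]
hook (135, -30, 8) [0.5276 0.3142 0.1583] [281. 444.] [285. 690.]
hook (123, -30, 8) [0.5156 0.3128 0.1583] [280. 432.] [283. 663.]
hook (40, 0, 8) [0.4298 0.3333 0.1584] [325. 333.] [388. 430.]
```

View pics/wrist2.png

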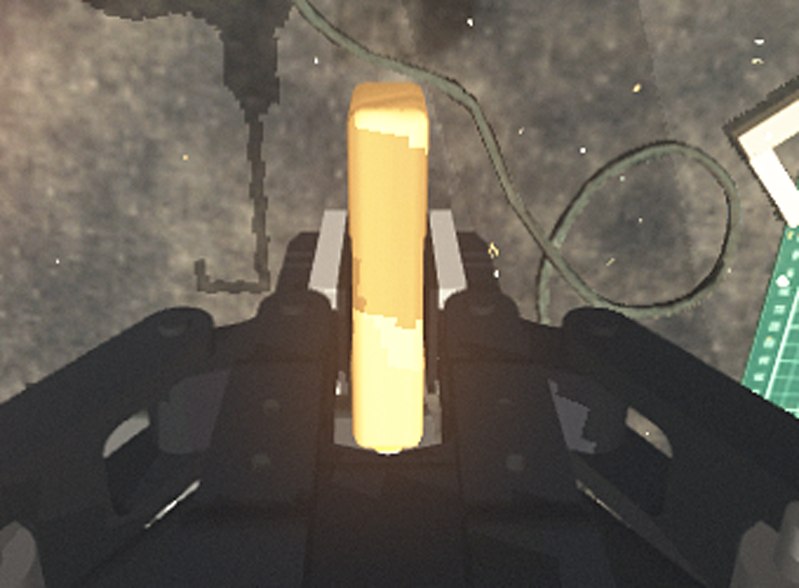

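The wrist view shows the handle held straight between the pads (handle end at crop (388,445), as predicted). I'll lower to the tunnel's height and check from the fixed cameras.

Call:
{"fn": "step_arm", "kwargs": {
  "targets": "0 0 40 0; 0 0 75 0; 0 0 96 0; 0 0 96 0; 0 0 96 0"
}}

```text
t: 7.75
tcp_pos: [0.3851, 0.3284, 0.0554]
tool_rot: [-0.056, 0.998, -0.0, -0.0]
force: [-0.4, 0.6, -1.3]
finger_gap: 0.173
gripper_force: 58.8
```

```bash
cat > chk.py <<'E'
from fit import *
import sys
# predicted hook drawn over both fixed views, enlarged
def hookpts(s,xg=-6,dz=8):
    M=R.from_quat(s['tool_rot']).as_matrix()
    return {P:s['tcp_pos']+M@np.array([-(P[0]-xg),P[1]*1.,-dz])/1000 for P in [(40,0),(135,0),(135,-30),(123,-30)]}
if __name__=='__main__':
    m=fit(mix,[.63,.28,.11])[0]; s=manip.sense(); H=hookpts(s); out=[]
    for P,w in H.items():
        d=w[:2]-m[:2]; c,q=np.cos(m[2]),np.sin(m[2]); print(P,'mixer mm',np.round([1000*(c*d[0]+q*d[1]),1000*(-q*d[0]+c*d[1]),1000*w[2]],1))
    for n,C,(x0,y0) in (('scene',CS,(235,105)),('side',CD,(280,95))):
        im=cv2.cvtColor(manip.snapshot(n),cv2.COLOR_RGB2BGR)
        z=cv2.resize(im[y0:y0+100,x0:x0+80],None,fx=5,fy=5,interpolation=cv2.INTER_CUBIC)
        for w in H.values():
            u=((proj(C,w)-[x0,y0]+.5)*5).astype(int); cv2.circle(z,tuple(int(v) for v in u),2,(0,0,255),-1); print(n,u)
        for P in [(-66,94,96),(-66,-8,96),(66,94,96),(66,-8,96),(18,33,84),(-36,33,84)]:
            u=((proj(C,pose(m,P))-[x0,y0]+.5)*5).astype(int); cv2.circle(z,tuple(int(v) for v in u),2,(0,255,0),-1)
        out.append(z)
    cv2.imwrite('pics/'+sys.argv[1],np.hstack(out))
E
python3 chk.py c1.png
```

```text
(40, 0) mixer mm [-188.3   78.3   63.3]
(135, 0) mixer mm [-93.3  78.   63.3]
(135, -30) mixer mm [-93.3  48.   63.3]
(123, -30) mixer mm [-105.3   48.1   63.3]
scene [  7 207]
scene [126 147]
scene [153 166]
scene [138 173]
side [ 37 155]
side [158 136]
side [168 159]
side [153 162]
```

View pics/c1.png

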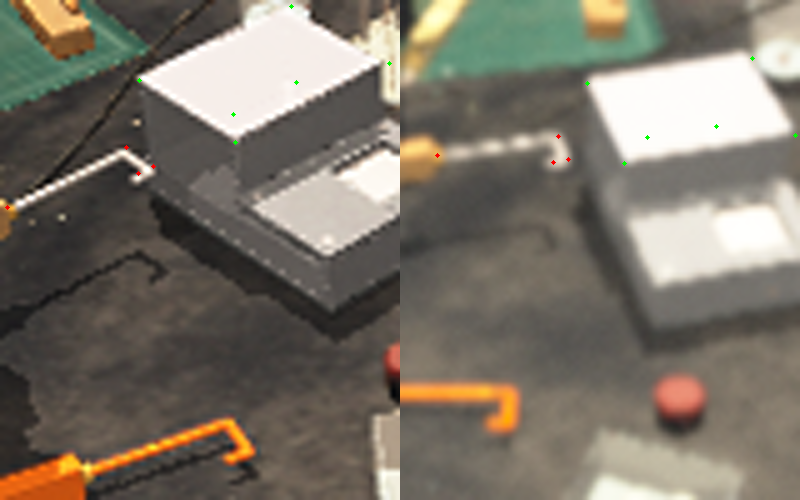

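The prediction dots lie on the real hook in both views (corner at crop (125,150) and (560,138)), and the mixer fit is good. I'll insert along the left side of the tunnel.

Call:
{"fn": "step_arm", "kwargs": {
  "targets": "-20 0 0 0; -45 -1 0 0; -70 -2.5 0 0; -85 -2.5 0 0; -95 -2.5 0 0; -105 -2.5 0 0; -105 -2.5 0 0; -105 -2.5 0 0"
}}

```text
t: 8.65
tcp_pos: [0.4885, 0.3385, 0.0554]
tool_rot: [-0.057, 0.998, -0.0, -0.0]
force: [-0.3, -0.0, -1.3]
finger_gap: 0.167
gripper_force: 58.8
```

Call:
{"fn": "step_arm", "kwargs": {
  "targets": "-8 0 0 0; -16 0 0 0; -24 0 0 0; -32 0 0 0; -32 0 0 0; -32 0 0 0"
}}

```text
t: 9.25
tcp_pos: [0.5212, 0.3421, 0.0552]
tool_rot: [-0.056, 0.998, -0.0, -0.0]
force: [-0.3, -0.4, -1.0]
finger_gap: 0.173
gripper_force: 58.9
```

```bash
python3 chk.py c2.png; python3 -c "
from h import *
s=manip.sense();print(s['force'],s['ft_torque'])"
```

```text
(40, 0) mixer mm [-51.5  76.5  63.1]
(135, 0) mixer mm [43.5 76.4 63.1]
(135, -30) mixer mm [43.5 46.4 63.1]
(123, -30) mixer mm [31.5 46.4 63.1]
scene [177 123]
scene [286  69]
scene [314  86]
scene [300  93]
side [211 129]
side [328 111]
side [340 133]
side [326 135]
[ 0.24519883 -0.42166334 -1.17765024] [-0.02634091  0.02787427  0.00413321]
```

View pics/c2.png

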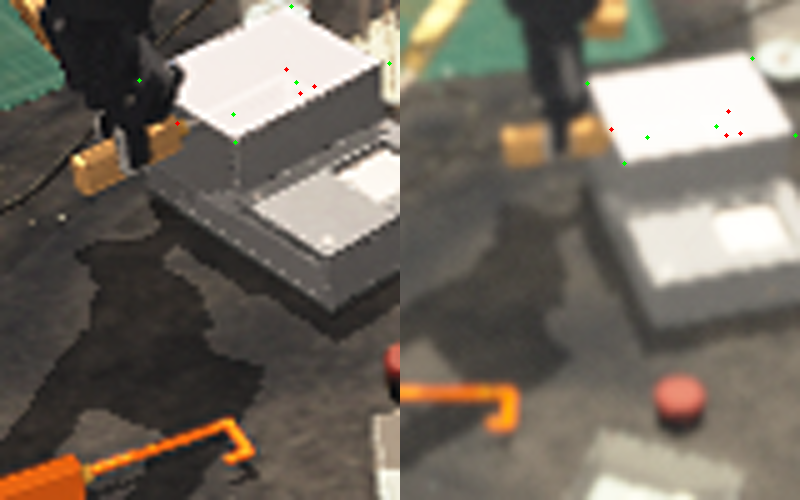

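No contact and zero force so far. Next I shift right behind the pin, then pull.

Call:
{"fn": "step_arm", "kwargs": {
  "targets": "0 -8 0 0; 0 -16 0 0; 0 -22 0 0; 0 -28 0 0; 0 -28 0 0; 0 -28 0 0"
}}

```text
t: 9.95
tcp_pos: [0.5244, 0.3142, 0.0554]
tool_rot: [-0.056, 0.998, 0.0, 0.0]
force: [-0.4, -0.6, -0.3]
finger_gap: 0.175
gripper_force: 58.9
```

Call:
{"fn": "step_arm", "kwargs": {
  "targets": "10 0 0 0; 20 0 0 0; 30 0 0 0; 40 0 0 0; 50 0 0 0; 50 0 0 0"
}}

```text
t: 10.55
tcp_pos: [0.4719, 0.3085, 0.0552]
tool_rot: [-0.057, 0.998, -0.0, -0.002]
force: [0.4, 0.1, -1.7]
finger_gap: 0.172
gripper_force: 58.9
```

Call:
{"fn": "step_arm", "kwargs": {
  "targets": "5 0 0 0; 10 0 0 0; 15 0 0 0"
}}

```text
t: 10.85
tcp_pos: [0.4599, 0.3072, 0.0554]
tool_rot: [-0.056, 0.998, 0.0, 0.001]
force: [3.5, 0.1, -1.0]
finger_gap: 0.168
gripper_force: 58.8
```

Call:
{"fn": "step_arm", "kwargs": {
  "targets": "3 0 0 0; 6 0 0 0"
}}

```text
t: 11.05
tcp_pos: [0.4538, 0.3065, 0.0554]
tool_rot: [-0.057, 0.998, 0.0, 0.0]
force: [6.2, -0.1, -1.5]
finger_gap: 0.171
gripper_force: 58.8
```

Call:
{"fn": "step_arm", "kwargs": {
  "targets": "2 0 0 0; 4 0 0 0; 4 0 0 0"
}}

```text
t: 11.35
tcp_pos: [0.4536, 0.3068, 0.0558]
tool_rot: [-0.056, 0.998, 0.001, 0.004]
force: [8.8, 0.1, -4.6]
finger_gap: 0.17
gripper_force: 58.6
```

Stalled at the expected end stop (8.8 N). I'll unhook: in, left, out.

Call:
{"fn": "step_arm", "kwargs": {
  "targets": "-6 0 0 0; -14 0 0 0; -22 0 0 0; -22 0 0 0; -22 0 0 0"
}}

```text
t: 11.85
tcp_pos: [0.4712, 0.3084, 0.0551]
tool_rot: [-0.056, 0.998, -0.0, -0.001]
force: [-0.5, 0.4, -0.5]
finger_gap: 0.17
gripper_force: 59.0
```

Call:
{"fn": "step_arm", "kwargs": {
  "targets": "0 8 0 0; 0 16 0 0; 0 23 0 0; 0 28 0 0; 0 28 0 0"
}}

```text
t: 12.35
tcp_pos: [0.4682, 0.3373, 0.0553]
tool_rot: [-0.057, 0.998, 0.0, 0.0]
force: [0.4, -0.5, -0.2]
finger_gap: 0.171
gripper_force: 59.0
```

Call:
{"fn": "step_arm", "kwargs": {
  "targets": "10 0 0 0; 25 0 0 0; 45 0 0 0; 70 0 0 0; 90 0 0 0; 90 0 0 0"
}}

```text
t: 12.95
tcp_pos: [0.3741, 0.3245, 0.0551]
tool_rot: [-0.057, 0.998, -0.001, -0.003]
force: [-0.2, -0.3, -1.0]
finger_gap: 0.171
gripper_force: 59.1
```

```bash
python3 chk.py c3.png
```

```text
(40, 0) mixer mm [-199.6   75.7   62.8]
(135, 0) mixer mm [-104.6   75.8   62.2]
(135, -30) mixer mm [-104.6   45.8   62.3]
(123, -30) mixer mm [-116.6   45.8   62.4]
scene [ -5 216]
scene [114 157]
scene [141 176]
scene [127 183]
side [ 23 160]
side [145 141]
side [154 164]
side [139 167]
```

View pics/c3.png

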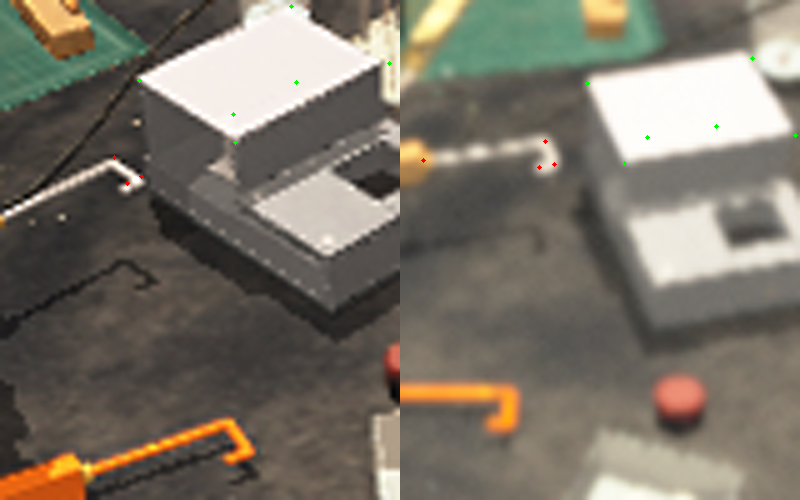

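The well is now dark (open) at scene crop (375,175), and the hook is free in hand. I need a free spot to lay it down.

```bash
python3 - <<'E'
from fit import *
print('orange',onz(CS,(238,205),0),onz(CS,(283,189),.013),onz(CD,(267,174),.013),onz(CD,(300,176),.013))
print('cable pts',[onz(CS,p,0)[:2] for p in [(190+8/2.4,80+255/2.4),(190+78/2.4,80+225/2.4),(190+80/2.4,80+190/2.4),(190+110/2.4,80+160/2.4)]])
# hook laid at yaw .114 with rod shifted
for TY in (.27,.25):
  print(TY,[proj(CS,np.array(p)).round() for p in [(.374-.04,TY,.0),(.374+.13,TY+.015,0)]])
E
python3 go.py .39,.255,.055,3.255
```

```text
orange [0.3295 0.1495 0.    ] [0.4665 0.1152 0.013 ] [0.339  0.1339 0.013 ] [0.4524 0.1074 0.013 ]
cable pts [array([0.258 , 0.3103]), array([0.3585, 0.3093]), array([0.3953, 0.377 ]), array([0.4618, 0.4141])]
0.27 [array([221., 183.]), array([265., 160.])]
0.25 [array([224., 187.]), array([269., 163.])]
.39,.255,.055,3.255 [ -2.7 -72.    0.5   0. ]
```

```bash
python3 go.py .378,.235,.0075,3.255
```

```text
.378,.235,.0075,3.255 [ 11.5 -90.5  48.    0. ]
```

Call:
{"fn": "step_arm", "kwargs": {
  "targets": "3 -30 0 0; 6 -60 0 0; 9 -80 10 0; 11 -90 25 0; 11 -90 38 0; 11 -90 44 0; 11 -90 48 0; 11 -90 48 0"
}}

```text
t: 13.85
tcp_pos: [0.3794, 0.2358, 0.0074]
tool_rot: [-0.057, 0.998, 0.0, 0.001]
force: [0.1, 0.9, -1.1]
finger_gap: 0.169
gripper_force: 59.2
```

Call:
{"fn": "step_arm", "kwargs": {
  "targets": "0 0 0 0; 0 0 0 0; 0 0 0 0; 0 0 0 0; 0 0 0 0; 0 0 0 0",
  "gripper": 0
}}

```text
t: 14.45
tcp_pos: [0.3782, 0.2355, 0.0073]
tool_rot: [-0.057, 0.998, -0.0, 0.0]
force: [-0.7, -0.5, -0.5]
finger_gap: 0.997
gripper_force: 0.0
```

Call:
{"fn": "step_arm", "kwargs": {
  "targets": "0 0 -30 0; 0 0 -75 0; 0 0 -120 0; 0 0 -160 0; 0 0 -160 0"
}}

```text
t: 14.95
tcp_pos: [0.3813, 0.2366, 0.1719]
tool_rot: [-0.057, 0.998, 0.001, 0.006]
force: [1.0, 0.4, -0.6]
finger_gap: 0.996
gripper_force: 0.0
```

```bash
python3 - <<'E'
from fit import *
a=manip.snapshot('scene'); b=manip.snapshot('side')
save(np.hstack([cv2.resize(a[150:210,200:280],(400,300),interpolation=2),cv2.resize(b[135:195,255:335],(400,300),interpolation=2)]),'lay.png')
# pot refinement from masks: edges + cap top
a0=(0,0)
for n,C in (('scene',CS),('side',CD)):
    for d in manip.masks_of(n,'pot')[:3]:
        ys,xs=np.nonzero(d['pixels']); print(n,round(d['p'],2),d['position'],xs.min(),xs.max(),ys.min(),ys.max(),'top row mid',xs[ys<=ys.min()+2].mean(),'bottom',xs[ys>=ys.max()-2].mean(),len(xs))
E
python3 go.py .612,-.122,.2,1.571
```

```text
scene 0.76 [375.7, 207.2] 366 380 195 221 top row mid 373.5 bottom 372.64516129032256 342
side 0.74 [276.4, 149.9] 266 314 148 159 top row mid 294.3939393939394 bottom 272.96774193548384 214
side 0.6 [358.1, 219.6] 353 366 207 230 top row mid 360.0 bottom 358.5 260
.612,-.122,.2,1.571 [-193.  -381.4  -34.    96.5]
```

View pics/lay.png

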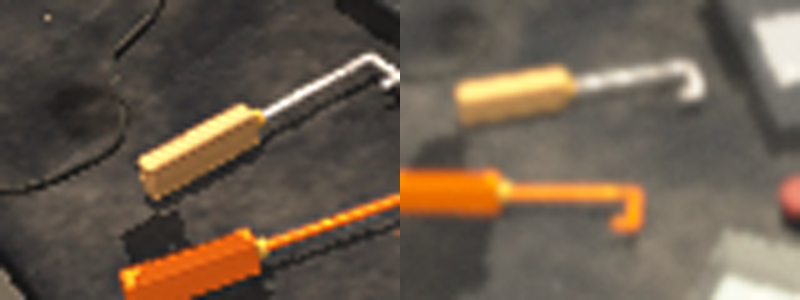

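The picture shows the hook lying flat, its handle at scene ≈(240,180), free of everything. Now I measure the pot from the recorded views.

```bash
python3 - <<'E'
from fit import *
q=manip.get_calibration('wrist'); W=np.eye(4); W[:3,:3]=R.from_quat([.5734,.8193,.0002,-.0007]).as_matrix(); W[:3,3]=[.4661,-.177,.2002]
CW=(q,cam('wrist')[1],W@np.array(q['tool_from_camera']))
g=cv2.cvtColor(cv2.imread('pics/wrist1.png'),cv2.COLOR_BGR2GRAY)[165:220,440:510]
m=(g>170).astype(np.uint8); n,l,st,ce=cv2.connectedComponentsWithStats(m); i=1+st[1:,4].argmax(); c=ce[i]+[440,165]; print(c,st[i])
print('wrist cap',onz(CW,c,.075)); print('scene cap',onz(CS,(373.3,199.6),.075)); print('side cap',onz(CD,(360.4,212),.075))
print('hook check: rod corner in wrist',onz(CW,(327,284),.013),'fit',pose(fit(hk,[.469,-.184,-1.22])[0],(135,0,13)))
for d in [('reel',(431,252),.045),('tin',(388,301),.022)]: print(d[0],onz(CW,d[1],d[2]))
E
```

```text
[478.8475 193.1089] [ 22   7  35  40 964]
wrist cap [ 0.6065 -0.1253  0.075 ]
scene cap [ 0.6044 -0.1324  0.075 ]
side cap [ 0.6072 -0.1321  0.075 ]
hook check: rod corner in wrist [ 0.5164 -0.3063  0.013 ] fit [ 0.5155 -0.3104  0.013 ]
reel [ 0.6064 -0.2079  0.045 ]
tin [ 0.5976 -0.298   0.022 ]
```

```bash
python3 go.py .606,-.128,.2,1.571
```

```text
.606,-.128,.2,1.571 [-186.3 -386.6  -34.    96.5]
```

Call:
{"fn": "step_arm", "kwargs": {
  "targets": "-10 -15 -15 8; -25 -50 -34 16; -42 -87 -34 24; -60 -124 -34 32; -78 -161 -34 40; -96 -198 -34 48; -114 -236 -34 56; -132 -274 -34 64; -150 -312 -34 72; -168 -350 -34 80; -180 -374 -34 88; -186 -386 -34 96"
}}

```text
t: 16.35
tcp_pos: [0.6069, -0.1297, 0.1981]
tool_rot: [0.707, 0.707, -0.001, -0.002]
force: [-0.4, 0.7, 0.5]
finger_gap: 0.997
gripper_force: 0.0
```

Call:
{"fn": "step_arm", "kwargs": {
  "targets": "0 0 0 0; 0 0 0 0; 0 0 0 0"
}}

```text
t: 16.65
tcp_pos: [0.6053, -0.1257, 0.2]
tool_rot: [0.703, 0.711, -0.001, -0.002]
force: [-0.4, -0.4, 0.3]
finger_gap: 0.999
gripper_force: 0.0
```

```bash
python3 - <<'E'
from fit import *
s=manip.sense(); C=cam('wrist'); im=manip.snapshot('wrist'); print(s['tcp_pos'],s['tool_rot'])
u=proj(C,np.array([.606,-.128,.075])); print('expected cap',u, 'base',proj(C,np.array([.606,-.128,0])))
for d in manip.masks_of('wrist','pot')[:3]:
    ys,xs=np.nonzero(d['pixels']); print(round(d['p'],2),d['position'],xs.min(),xs.max(),ys.min(),ys.max(),len(xs))
print('marks',[(d['position'],round(d['p'],2)) for d in manip.mark_of('wrist','pot')])
print('mark->',[onz(C,d['position'],0) for d in manip.mark_of('wrist','pot')[:2]])
for q in ('solder_reel','flux_tin'): print(q,[onz(C,d['position'],0)[:2] for d in manip.mark_of('wrist',q)[:1]])
u=u.astype(int); cr=im[max(0,u[1]-60):u[1]+60,u[0]-80:u[0]+80]; save(cv2.resize(cr,(800,600),interpolation=2),'pot.png')
E
```

```text
[ 0.6053 -0.1257  0.2   ] [ 0.7032  0.711  -0.0006 -0.0016]
expected cap [325.5002 196.1564] base [325.4776 179.437 ]
0.79 [328.4, 191.8] 309 345 166 212 1357
marks [([329.4, 181.5], 0.62)]
mark-> [array([ 0.6108, -0.1305,  0.    ])]
solder_reel [array([ 0.6034, -0.215 ])]
flux_tin [array([ 0.5978, -0.3033])]
```

View pics/pot.png

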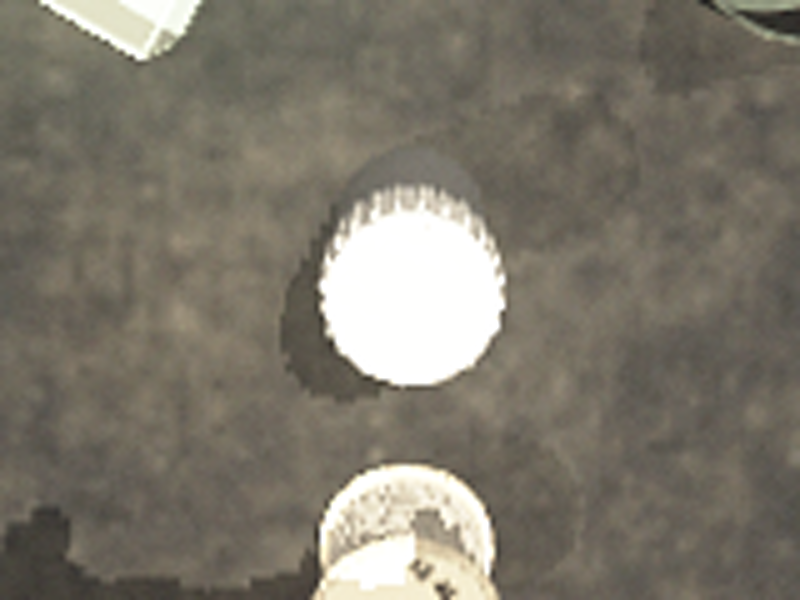

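The picture shows the pot's cap centred at crop (413,297) = wrist (327.6,195.4), 2 px right of prediction; the reel is below it at (405,520). I'll descend and grip.

Call:
{"fn": "step_arm", "kwargs": {
  "targets": "-1.5 3 45 0; -1.5 3 90 0; -1.5 3 130 0; -1.5 3 152 0; -1.5 3 160 0; -1.5 3 160 0"
}}

```text
t: 17.55
tcp_pos: [0.6092, -0.1282, 0.0405]
tool_rot: [0.704, 0.71, -0.0, -0.001]
force: [0.0, -0.0, 0.4]
finger_gap: 1.0
gripper_force: 0.0
```

Call:
{"fn": "step_arm", "kwargs": {
  "targets": "0 0 0 0; 0 0 0 0; 0 0 0 0; 0 0 0 0; 0 0 0 0; 0 0 0 0; 0 0 0 0; 0 0 0 0",
  "gripper": 1,
  "squeeze": 60
}}

```text
t: 18.35
tcp_pos: [0.6101, -0.1288, 0.0428]
tool_rot: [0.704, 0.71, 0.0, 0.001]
force: [-1.5, -0.5, 6.1]
finger_gap: 0.409
gripper_force: 58.9
```

Call:
{"fn": "step_arm", "kwargs": {
  "targets": "0 0 -30 0; 0 0 -70 0; 0 0 -110 0; 0 0 -140 0; 0 0 -140 0"
}}

```text
t: 18.85
tcp_pos: [0.6127, -0.1297, 0.1866]
tool_rot: [0.704, 0.71, 0.002, 0.005]
force: [0.5, -0.1, -1.8]
finger_gap: 0.409
gripper_force: 59.6
```

```bash
python3 - <<'E'
from fit import *
m=fit(mix,[.63,.28,.11])[0]
# well corners refine from current pictures: dark well marks
for n,C in (('scene',CS),('side',CD)):
    im=manip.snapshot(n)
    p=manip.mark_of(n,'well'); print(n,[(d['position'],round(d['p'],2),onz(C,d['position'],.052)[:2]) for d in p[:2]],'fit',proj(C,pose(m,(22,-52,52))),pose(m,(22,-52,52)))
    # dark region (pad & well) in the deck
    g=cv2.cvtColor(im,cv2.COLOR_RGB2GRAY); u=proj(C,pose(m,(22,-52,40))).astype(int)
    print(g[u[1]-9:u[1]+10,u[0]-11:u[0]+12], u)
E
python3 go.py .6545,.228,.18,1.685
```

```text
scene [([310.9, 140.0], 0.73, array([0.6485, 0.225 ]))] fit [311.8529 138.9369] [0.6545 0.228  0.052 ]
[[ 83  84  88  93  99  88  87  87  86  84 118 188 197 182 181 181 182 181
  146 105  92  91  96]
 [ 80  89 108 117  87  87  86  88  91 100 122  69 102 161 181 183 183 184
  186 181 154 108  87]
 [ 51  86  89  87  85  88  92 122 164  84 101  81  74  90 126 196 183 183
  184 185 185 180 147]
 [ 89  88  87  87  92 124 174  83  80  84  85  82  80  78  75  91 153 194
  182 182 181 183 200]
 [ 86  88  90 130 185  86  79  82  83  85  84  83  82  80  79  78  76 102
  161 186 186 184 184]
 [ 89 113 151  92  80  82  85  83  83  85  84  82  80  80  81  81  81  81
   87 126 197 185 183]
 [155 125  76  72  60  86  85  85  85  87  86  84  82  82  82  82  81  80
   79  72  86 148 190]
 [180 131  81  82  84  88  88  86  85  81  61  46  74  83  82  83  81  79
   79  81 100 141 161]
 [185 181 151 105  85  82  86  78  46  37  39  37  36  38  53  73  80  83
  102 157 192 186 184]
 [186 184 187 184 151  71  38  22  38  40  39  40  39  37  35  40  85 157
  193 188 184 182 183]
 [186 183 183 185 198 201  
[... 2178 characters left out ...]
9 217 212 185 127
   66  45  49  50  46]
 [217 218 219 219 218 216 208 203 208 213 213 213 214 216 215 203 171 115
   63  50  49  48  50]
 [216 217 218 217 216 214 210 206 207 208 206 197 194 195 194 175 142  92
   54  48  47  48  49]
 [214 210 213 211 205 196 192 183 178 181 175 160 153 154 152 139 109  74
   50  48  48  46  48]
 [197 193 195 191 180 165 150 142 138 141 138 128 124 124 123 114  94  67
   50  47  48  49  48]
 [163 153 152 150 140 130 120 114 113 118 118 118 118 115 115 107  87  62
   49  48  48  49  49]
 [130 122 122 120 119 117 116 112 115 117 116 115 117 117 115 107  86  60
   48  47  47  50  49]] [350 142]
.6545,.228,.18,1.685 [ 3.556e+02  4.910e+01  1.000e-01 -6.100e+00]
```

```bash
sed -i 's|A=lambda x,y:(258+x/5,100+y/5); B=lambda x,y:(310+x/5,100+y/5)|A=lambda x,y:(257.6+x/5,99.6+y/5); B=lambda x,y:(309.6+x/5,99.6+y/5)|' fit.py
python3 - <<'E'
from fit import *
m,e=fit(mix,[.63,.28,.11]); print(m,pose(m,(22,-52,52))); print(onz(CS,(310.8,138.65),.052),onz(CD,(349.4,138.7),.052))
E
python3 go.py .66,.145,.2,1.685
```

```text
[0.6262 0.2797 0.1145] [0.654  0.2306 0.052 ]
[0.6527 0.2314 0.052 ] [0.653  0.2368 0.052 ]
.66,.145,.2,1.685 [272.6  53.9 -20.   -6.1]
```

```bash
python3 - <<'E'
from fit import *
for n,p in [('rack1 base front',(349,161)),('rack1 base mid',(369,163)),('rack2 left',(305,117)),('rack2 front',(325,127)),('cup',(375,193))]: print(n,onz(CS,p,0)[:2])
E
```

```text
rack1 base front [0.72   0.1126]
rack1 base mid [0.7649 0.0646]
rack2 left [0.7574 0.4215]
rack2 front [0.7766 0.3213]
cup [ 0.684  -0.0564]
```

```bash
python3 go.py .625,.15,.2,1.685
```

```text
.625,.15,.2,1.685 [277.9  18.9 -19.9  -6.1]
```

Call:
{"fn": "step_arm", "kwargs": {
  "targets": "40 0 -20 -3; 85 0 -20 -6.1; 130 2 -20 -6.1; 175 6 -20 -6.1; 220 12 -20 -6.1; 260 17 -20 -6.1; 278 19 -20 -6.1; 278 19 -20 -6.1; 278 19 -20 -6.1; 278 19 -20 -6.1"
}}

```text
t: 20.05
tcp_pos: [0.6259, 0.148, 0.2005]
tool_rot: [0.666, 0.746, -0.001, -0.0]
force: [-0.4, 0.8, -0.5]
finger_gap: 0.406
gripper_force: 59.6
```

```bash
python3 - <<'E'
from fit import *
m,e=fit(mix,[.63,.28,.11]); s=manip.sense(); C=cam('wrist'); im=manip.snapshot('wrist'); print(s['tcp_pos'],s['tool_rot'])
save(im,'w3.png')
print('pred well',proj(C,pose(m,(22,-52,52))),[proj(C,pose(m,(22+a,-52+b,52))).round(1) for a,b in ((-25,-25),(25,-25),(25,25),(-25,25))])
print([(d['position'],round(d['p'],2),onz(C,d['position'],.052)[:2]) for d in manip.mark_of('wrist','well')])
print('pot',[(d['position'],round(d['p'],2)) for d in manip.mark_of('wrist','pot')])
g=cv2.cvtColor(im,cv2.COLOR_RGB2GRAY); c=proj(C,pose(m,(22,-52,52))).astype(int)
for k in range(-45,46,15):
    print(k,g[c[1]+k,c[0]-57:c[0]+58:3])
print('cols');
for k in range(-30,31,15): print(k,g[c[1]-57:c[1]+58:3,c[0]+k])
E
```

```text
[0.6259 0.148  0.2005] [ 0.6659  0.746  -0.0009 -0.0004]
pred well [363.3738 107.9631] [array([337.1, 134.4]), array([387.9, 134.5]), array([390.7,  80.5]), array([337.6,  80.3])]
[([360.8, 103.6], 0.76, array([0.651 , 0.2343])), ([359.8, 101.5], 0.64, array([0.6498, 0.2361]))]
pot [([320.5, 227.8], 0.64)]
-45 [133 130 132 132 136 131 132 136 134 108 111 111 110 110 107 112 110 109
 110 109 107 103 111 105 105 107 105 106 104 101 100 161 152 128 187 146
  92  86  87]
-30 [206 211 212 214 215 212 210 210 213 191 195  75  77  76  78  75  79  75
  76  74  78  77  72  75  73  76  74  76  68 188 186 182 183 185 183  84
  94  79  79]
-15 [211 211 209 212 212 211 210 210 213 188 196  75  76  63  61  59  63  59
  56  56  55  57  59  60  62  71  70  72 119 186 184 185 188 184 187  77
  74  70  74]
0 [207 203 206 206 206 203 206 207 183 185 190  75  57  56  58  57  55  55
  57  56  54  50  55  54  54  61  69  69 155 178 182 182 180 178 182  33
  80  66  80]
15 [201 203 202 206 206 206 209 208 180 183 189  70  71  70  70  55  53  53
  56  54  54  54  63  68  66  66  67  62 178 178 179 179 180 1
[... 471 characters left out ...]
78 180 181 179 202 198 200  56  65
  65  66 108]
-15 [ 87  85 109 113 107 109 109 103 194  78  78  75  73  62  61  59  63  58
  60  58  59  61  55  54  70  69  68 187 179 181 177 174 181 202  53  56
  58  59  93]
0 [ 83  89 112 109 109 107 105 105 186  74  76  50  60  58  56  58  58  57
  55  56  59  53  54  55  54  68  68 185 179 176 179 180 177 206  52  66
  63  55  79]
15 [ 86  84 108 105 105 104 105 101 163  73  71  74  71  73  62  55  54  56
  54  54  51  52  69  67  66  68  63 189 177 181 177 177 176 183  53  58
  63  52  86]
30 [ 82  91 103 106 101 102 103  93 185 188 183 180 180 184 186 185 183 183
 181 178 181 181 182 180 178 178 179 174 176 174 147  92 176 178  81  84
  94 100 102]
```

The wrist image numbers put the well's edges at columns 337.5–390 and rows 75.5–129.5. That centres it at (0.6535, 0.235), about 4.5 mm further in y than the fixed-camera fit. The pot showed the same wrist-camera offset, so I use the wrist measure for both.

```bash
python3 go.py .6535,.2345,.115,1.685
```

```text
.6535,.2345,.115,1.685 [82.9 36.8 86.2 -0.1]
```

Call:
{"fn": "step_arm", "kwargs": {
  "targets": "30 14 0 0; 60 27 0 0; 83 36.8 0 0; 83 36.8 20 0; 83 36.8 45 0; 83 36.8 65 0; 83 36.8 78 0; 83 36.8 86 0; 83 36.8 86 0; 83 36.8 86 0"
}}

```text
t: 21.2
tcp_pos: [0.6541, 0.2361, 0.1161]
tool_rot: [0.666, 0.746, 0.001, 0.0]
force: [0.5, -0.3, -0.6]
finger_gap: 0.409
gripper_force: 59.6
```

```bash
python3 - <<'E'
from fit import *
s=manip.sense(); print(s['tcp_pos'],s['force'],s['tool_rot'])
E
```

```text
[0.6541 0.2361 0.1161] [ 0.4777 -0.2782 -0.5727] [0.6655 0.7464 0.0006 0.0005]
```

Call:
{"fn": "step_arm", "kwargs": {
  "targets": "0 -1 6 0; 0 -1 12 0; 0 -1 17 0; 0 -1 22 0; 0 -1 26 0; 0 -1 28 0"
}}

```text
t: 21.8
tcp_pos: [0.652, 0.2361, 0.0866]
tool_rot: [0.665, 0.747, -0.0, -0.0]
force: [0.4, -0.1, -0.3]
finger_gap: 0.408
gripper_force: 59.6
```

```bash
python3 - <<'E'
from h import *
s=manip.sense(); print(s['tcp_pos'],s['force'],s['ft_torque'])
E
```

```text
[0.65201542 0.23612684 0.0865605 ] [ 0.37132376 -0.0604062  -0.30417823] [-0.0214295  -0.03252114 -0.00391069]
```

Inside the well with no contact. I'll press on down.

Call:
{"fn": "step_arm", "kwargs": {
  "targets": "0 0 4 0; 0 0 8 0; 0 0 12 0; 0 0 15 0; 0 0 15 0"
}}

```text
t: 22.3
tcp_pos: [0.6525, 0.2362, 0.0725]
tool_rot: [0.665, 0.746, 0.0, 0.0]
force: [-0.3, 0.7, 2.4]
finger_gap: 0.405
gripper_force: 59.9
```

Call:
{"fn": "step_arm", "kwargs": {
  "targets": "0 0 2 0; 0 0 4 0; 0 0 6 0; 0 0 6 0"
}}

```text
t: 22.7
tcp_pos: [0.6525, 0.2362, 0.0669]
tool_rot: [0.665, 0.747, 0.0, 0.0]
force: [-1.5, 0.1, 6.3]
finger_gap: 0.407
gripper_force: 60.2
```

Call:
{"fn": "step_arm", "kwargs": {
  "targets": "0 0 1.5 0; 0 0 3 0; 0 0 4 0; 0 0 4 0"
}}

```text
t: 23.1
tcp_pos: [0.6527, 0.2362, 0.0662]
tool_rot: [0.665, 0.747, 0.0, 0.001]
force: [-5.5, -1.4, 18.5]
finger_gap: 0.411
gripper_force: 61.8
```

Call:
{"fn": "step_arm", "kwargs": {
  "targets": "0 0 0.5 0; 0 0 1 0; 0 0 1.5 0; 0 0 1.5 0; 0 0 1.5 0; 0 0 1.5 0"
}}

```text
t: 23.7
tcp_pos: [0.6528, 0.2362, 0.066]
tool_rot: [0.665, 0.747, 0.001, 0.001]
force: [-7.2, -1.5, 24.2]
finger_gap: 0.405
gripper_force: 62.3
```

Hard stop at TCP z 0.066, which matches the pad fully down (pot bottom about 24 mm). I'll finish the hold, then withdraw.

Call:
{"fn": "step_arm", "kwargs": {
  "targets": "0 0 0 0; 0 0 0 0; 0 0 0 0; 0 0 0 0; 0 0 -1 0"
}}

```text
t: 24.2
tcp_pos: [0.6527, 0.2362, 0.0662]
tool_rot: [0.665, 0.747, 0.001, 0.001]
force: [-5.5, -1.0, 16.4]
finger_gap: 0.404
gripper_force: 61.9
```

Call:
{"fn": "step_arm", "kwargs": {
  "targets": "0 0 -5 0; 0 0 -10 0; 0 0 -18 0; 0 0 -30 0; 0 0 -45 0; 0 0 -70 0; 0 0 -100 0; 0 0 -130 0; 0 0 -130 0"
}}

```text
t: 25.1
tcp_pos: [0.6558, 0.2369, 0.198]
tool_rot: [0.665, 0.747, 0.005, 0.003]
force: [1.0, 0.5, 0.1]
finger_gap: 0.405
gripper_force: 60.1
```

```bash
python3 - <<'E'
from fit import *
s=manip.sense(); print(s['tcp_pos'],s['force'],s['finger_gap'])
# tray / red lid positions
for n,p in [('redlid',(190+307/2.4,80+240/2.4)),('tray near pot R',(190+380/2.4,80+325/2.4)),('trayL',(190+290/2.4,80+335/2.4)),('trayTop',(190+287/2.4,80+260/2.4)),('tray TR',(190+373/2.4,80+253/2.4))]: print(n,onz(CS,p,0)[:2])
E
python3 go.py .6092,-.128,.19,1.582 .56,-.06,.19,1.582
```

```text
[0.6558 0.2369 0.198 ] [1.0238 0.5009 0.1437] 0.40545692286394286
redlid [0.583  0.0972]
tray near pot R [ 0.5609 -0.0815]
trayL [ 0.4663 -0.0301]
trayTop [0.5398 0.081 ]
tray TR [0.635  0.0249]
.6092,-.128,.19,1.582 [-357.2  -88.2    6.7    5.9]
.56,-.06,.19,1.582 [-284.  -129.3    6.3    5.9]
```

Call:
{"fn": "step_arm", "kwargs": {
  "targets": "-20 -20 0 0; -55 -40 0 2; -95 -55 0 5.9; -140 -65 0 5.9; -185 -72 0 5.9; -230 -77 0 5.9; -275 -81 0 5.9; -315 -85 0 5.9; -345 -88 5 5.9; -357 -88 5 5.9; -357 -88 5 5.9; -357 -88 5 5.9"
}}

```text
t: 26.3
tcp_pos: [0.6055, -0.1273, 0.1865]
tool_rot: [0.703, 0.711, 0.0, -0.001]
force: [-0.6, 0.3, -1.5]
finger_gap: 0.412
gripper_force: 60.0
```

```bash
python3 go.py .6092,-.128,.046,1.582
```

```text
.6092,-.128,.046,1.582 [-9.000e-01  3.900e+00  1.405e+02  1.000e-01]
```

Call:
{"fn": "step_arm", "kwargs": {
  "targets": "0 2 40 0; 0 3 80 0; 0 3 110 0; 0 3 128 0; 0 3 137 0; 0 3 140 0; 0 3 140 0"
}}

```text
t: 27.0
tcp_pos: [0.6093, -0.1277, 0.0473]
tool_rot: [0.702, 0.712, 0.0, 0.0]
force: [-0.1, 0.3, -0.9]
finger_gap: 0.409
gripper_force: 60.0
```

Call:
{"fn": "step_arm", "kwargs": {
  "targets": "0 0 1 0; 0 0 2 0; 0 0 2 0"
}}

```text
t: 27.3
tcp_pos: [0.6092, -0.1287, 0.0456]
tool_rot: [0.703, 0.711, 0.0, 0.001]
force: [0.6, 0.2, -0.8]
finger_gap: 0.409
gripper_force: 60.0
```

Call:
{"fn": "step_arm", "kwargs": {
  "targets": "0 0 1 0; 0 0 2 0; 0 0 2 0"
}}

```text
t: 27.6
tcp_pos: [0.6089, -0.1287, 0.0429]
tool_rot: [0.703, 0.711, 0.0, 0.0]
force: [0.5, 0.6, 0.2]
finger_gap: 0.404
gripper_force: 60.1
```

Call:
{"fn": "step_arm", "kwargs": {
  "targets": "0 0 1 0; 0 0 1.5 0; 0 0 1.5 0"
}}

```text
t: 27.9
tcp_pos: [0.6089, -0.1287, 0.0428]
tool_rot: [0.703, 0.711, 0.0, 0.0]
force: [-1.5, 0.2, 8.0]
finger_gap: 0.412
gripper_force: 60.7
```

Standing on the worktop. Release and rise.

Call:
{"fn": "step_arm", "kwargs": {
  "targets": "0 0 0 0; 0 0 0 0; 0 0 0 0; 0 0 0 0; 0 0 0 0; 0 0 0 0",
  "gripper": 0
}}

```text
t: 28.5
tcp_pos: [0.6088, -0.1285, 0.0412]
tool_rot: [0.703, 0.711, -0.0, -0.0]
force: [-0.4, -0.2, 0.4]
finger_gap: 0.998
gripper_force: 0.0
```

Call:
{"fn": "step_arm", "kwargs": {
  "targets": "0 0 -20 0; 0 0 -60 0; 0 0 -105 0; 0 0 -150 0; 0 0 -160 0; 0 0 -160 0; 0 0 -160 0"
}}

```text
t: 29.2
tcp_pos: [0.6078, -0.1281, 0.2002]
tool_rot: [0.703, 0.711, -0.0, -0.001]
force: [0.6, -0.3, 0.5]
finger_gap: 1.0
gripper_force: 0.0
```

```bash
python3 - <<'E'
from fit import *
s=manip.sense(); C=cam('wrist'); im=manip.snapshot('wrist'); print(s['tcp_pos'],s['force'])
for n,K in (('wrist',C),):
  for d in manip.masks_of(n,'pot')[:2]:
    ys,xs=np.nonzero(d['pixels']); print(round(d['p'],2),d['position'],xs.min(),xs.max(),ys.min(),ys.max(),len(xs))
g=cv2.cvtColor(im,cv2.COLOR_RGB2GRAY)[150:230,280:370]
n,l,st,ce=cv2.connectedComponentsWithStats((g>170).astype(np.uint8)); i=1+st[1:,4].argmax(); print('cap',ce[i]+[280,150],st[i])
a=manip.snapshot('scene'); a0=cv2.cvtColor(cv2.imread('pics/scene0.png'),cv2.COLOR_BGR2RGB)
d=np.abs(a.astype(int)-a0).max(2)
for nm,(x0,x1,y0,y1) in {'reel':(382,404,216,246),'tin':(402,428,243,272),'mug':(403,450,262,315),'mixer/well':(300,322,130,146)}.items(): print(nm,(d[y0:y1,x0:x1]>40).mean().round(3))
save(a,'scene9.png'); save(im,'w9.png')
E
```

```text
[ 0.6078 -0.1281  0.2002] [ 0.6067 -0.2512  0.4887]
0.93 [324.1, 191.2] 305 342 163 210 1421
cap [323.51   190.4987] [  25   21   38   40 1149]
reel 0.218
tin 0.021
mug 0.01
mixer/well 0.315
```

```bash
python3 - <<'E'
from fit import *
C=cam('wrist'); manip.snapshot('wrist')
for q in ('solder_reel','flux_tin'): print(q,[onz(C,d['position'],0)[:2] for d in manip.mark_of('wrist',q)[:1]])
manip.snapshot('side'); 
for q in ('solder_reel','flux_tin','tea_mug','pot'): print(q,[(np.round(d['position']),round(d['p'],2)) for d in manip.mark_of('side',q)[:2]])
E
```

```text
solder_reel [array([ 0.6058, -0.2143])]
flux_tin [array([ 0.5986, -0.3021])]
solder_reel [(array([366., 247.]), 0.77)]
flux_tin [(array([371., 275.]), 0.72)]
tea_mug [(array([351., 317.]), 0.94)]
pot [(array([362., 227.]), 0.81)]
```

The bystanders have not moved (the reel difference is the arm's shadow). Handing in.

```bash
python3 -c "
from station import manip
print(manip.sign_off())"
```

```text
the job is handed in; nothing more can be done
None
```

I drew the bolt fully with the hook and laid the hook flat. I then held the pad fully down with the pot for about a second, stood the pot back upright in its row, and handed the job in at about 29 s of arm time. The bystanders were left where they were, and the verdict was not shown.

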